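Find the tin with the check weight and stand it on the scale

ROBOT

A 7-joint arm with a two-finger parallel gripper is mounted at the origin on the work surface. World frame = base frame: x ahead of the robot, y to its left, z up, the work surface at z = 0. Lengths are in m, angles in rad, forces in N, time in s.
With the tool pointing down it reaches from about 0.425 to 1.025 m from the base axis. Payload 9.4 kg.
Tool frame: the origin (TCP) lies between the finger pads; the fingertips stand 19 mm ahead of it and the grasp point (between the pads) is the TCP; z points along the fingers, y is the line along which they close (so a half turn about z gives the same grasp; the last joint's range is limited). The gripper opens to 93 mm and grips with 3 to 60 N. Pads are 15 mm wide; open, the fingers measure 128 mm over their backs; the gripper's body (75 mm by 188 mm) begins 65 mm behind the grasp point.
Start: joints at [1.154, 0.599, -0.003, 1.599, 0.002, 0.943, -0.08], TCP at [0.242, -0.684, 0.238] pointing down, gripper open.
Joint ranges: [-2.57, 2.57], [-0.35, 1.97], [-1.29, 1.29], [0.11, 2.56], [-1.05, 4.19], [0.11, 1.86], [-2.63, 2.63]. Speed limits (rad/s): [2.22, 2.22, 3.01, 3.01, 3.14, 3.14, 3.14].

INTERFACE

Orientations are given as a rotation vector (axis times angle).
In Python, from workcell import r gives the robot as it stands.
- The arm moves only by the shell command python3 -m jog 'ROWS' [OPENING]. ROWS is JSON, one flat list of numbers, 6 for each row, row after row: the shift along the tool's x, y, z scaled (see below), then the turn, a rotation vector about the tool's x, y, z scaled (see below). A call has 1 to 5 rows; each row shifts and turns the commanded pose from where the row before left it, along the tool's axes as they then stand; what a row does not reach is not made up. The controller multiplies each number of a shift by 0.8 m and each number of a turn by 360 degrees. A row lasts 1/8 s, in which the tool goes at most 62.5 mm and 10.7 degrees, less where a joint would pass 70% of its speed; a pose out of reach is approached as far as the arm can. A call with a number of a shift or a turn outside -1 to 1 is refused whole. A call with a gripper value outside its range is refused whole. OPENING is the closure, from -1 (fully open) to 1 (shut), set as the call begins (- or left out, the last holds). The fingers move at their own pace and stop on an object; the grip force is fixed at half the most. Time passes only in rows, so rows that do not move let the fingers close. It gives the time, the measured TCP pose, the force, the opening and the grip force at its end, in the units of the state.
- r.get_obs(): the state, without advancing time (a new reading comes with each control period).
- r.get_image(name): name is "scene" or "top" or "wrist"; returns the picture (400x640x3 uint8, blue, green, red); there is no depth.
- r.camera_info(name): a dict with "intrinsics" (3x3 intrinsics, pixels), "dist_coeffs" ([k1, k2, p1, p2, k3] as OpenCV has them; the pictures are not rectified), "rvec" (rotation vector, rad) and "tvec" (3), from world to camera coordinates, as OpenCV has them; the wrist camera has in their place "tool_from_camera" (4x4, takes a point from camera to tool coordinates, whose origin is the TCP and whose axes are the flange's). Camera axes: x right, y down, z forward; pixel columns grow to the right and rows downward; lengths in m; the calibration is good to about 2 mm. A picture is of the moment at which its call begins: read the wrist's pose just before it. camera_info takes no time and is no camera call.
- r.sign_off(): hands the job in; it is judged then, once.
The state is a dict: "clock": time; "joint_positions": joint angles; "qd": joint speeds; "joint_efforts": joint torques, N m; "tool_pos": TCP position; "tool_rot": TCP orientation; "contact_force": force on the tool from outside, world axes, zero at the start; "moment": the same for the moment, N m; "finger_gap": finger opening in m; "gripper_force": force on a finger pad.
Only numpy, scipy, OpenCV 4.12 (cv2) and the standard library are available. Lean on these libraries where they do the work, as an engineer would, in place of code of your own. Each camera call takes 0.05 s, during which the arm holds its last target. There are 200 camera calls.

TASK

Four identical closed tins stand in the cluttered crate; one of them holds the brass check weight for the kitchen scale, and only its heft gives it away. Find that heavy tin and stand it gently upright in the middle of the scale's pan. When you finish, the other three tins must stand upright in the crate with the squeezer, spoon and peeler still in it, and the ramekin, pinch bowl and tortilla warmer must not have been moved.

Things in the scene. Friction and masses are not known exactly. Their poses are not given: they have to be found in the camera images.
- tin_a: closed opaque steel tin with green lid, one of four alike: 66 mm along its x, 50 mm along its y (grip across y), 75 mm tall; origin at the centre of its underside, z up; stands upright in the crate
- tin_b: a tin just like tin_a, same sizes and origin; one unknown tin of the four (another each time) holds a 370 g brass weight and weighs 0.45 to 0.50 kg in all, the other three hold only a loose cork and weigh 0.09 to 0.14 kg; names, looks and poses do not tell which
- tin_c: a tin just like tin_a, same sizes and origin; see tin_b for the weights
- tin_d: a tin just like tin_a, same sizes and origin; see tin_b for the weights
- crate: low open wooden crate fixed to the counter, 260 mm along its x, 340 mm along its y, walls 62 mm high and 6 mm thick, floor 6 mm thick (tins stand on it); origin at the centre of its underside; stands left or right of the scale
- scale: white spring kitchen scale fixed to the counter, housing 180 x 180 x 50 mm with a square steel pan above it; origin at the centre of its underside
- pan_top (a point): centre of the top face of the scale's flat square pan (160 x 160 mm, a 3 mm raised bead at its edge is only decoration); 85 mm above the counter when empty, moves down with the pan; axes as the scale's
- pan (a joint): how far the pan has sunk (m): 0 empty, at most 0.016; it sinks about 2 mm per newton beyond the first 0.5 N: about 1.5 mm under an empty tin, 8 mm under the tin with the weight
- squeezer: aluminium lime squeezer lying in the middle of the crate, 195 x 46 x 24 mm, long along its x; origin at its underside
- spoon: small wooden spoon lying in the middle of the crate, 170 x 26 x 11 mm; origin at its underside
- peeler: peeler with a black handle lying along the crate's +y wall, 145 x 15 x 12 mm; origin at its underside
- ramekin: red ceramic ramekin on the far side of the counter, 90 mm across, 45 mm high; origin under its centre
- pinch_bowl: small green-tinted glass pinch bowl on the counter, 90 mm across, 40 mm high; origin under its centre
- warmer: round closed terracotta-coloured plastic tortilla warmer on the right of the counter, 206 mm across, 96 mm high; origin under its centre

How it is judged:
By the outcome, as a careful person would: the job done as asked, in the order asked, and still so for the second after the job is handed in, with the robot touching nothing.
It also fails if it takes over 67 s, if anything falls off the work surface, if the arm or the gripper's body presses on something with over 40 N, if the wrist force passes 120 N, or if a joint passes its speed limit or range.

## Working session

There is one attempt and no reset: what is moved stays moved. The work goes in short steps, Python scripts to look and compute and a shell command to move; the robot and the scene stay as the last step left them, time stands still between calls to the robot, and variables do not carry over. Pictures are saved under pics/ and viewed, at most 10 in all, crops included, and the job is handed in when it is done.

```bash
ls; mkdir -p pics; python3 - <<'E'
from workcell import r
import cv2
print(r.get_obs())
for n in("scene","top","wrist"):
    im=r.get_image(n); cv2.imwrite(f"pics/{n}0.png",im)
    print(n,r.camera_info(n))
E
```

```text
pics
{'clock': 0.0, 'joint_positions': array([ 1.15434191,  0.60012626, -0.00254275,  1.60014209,  0.0018097 ,
        0.94292129, -0.07983379]), 'qd': array([-6.66411803e-04,  1.52655146e-03, -2.53829612e-04, -1.09289530e-03,
       -2.49516545e-05,  1.79209102e-04,  4.90175155e-04]), 'joint_efforts': array([ 9.01862441e-04, -7.65061069e+01,  1.49724048e+00, -2.52349895e+01,
       -5.23372879e-02,  1.69192260e-02,  1.34678808e-04]), 'tool_pos': array([ 0.24143308, -0.6831143 ,  0.23675479]), 'tool_rot': array([-3.09484659e+00, -5.30908157e-01,  6.59603252e-04]), 'contact_force': array([ 0.0478308 , -0.30210723,  0.22893557]), 'moment': array([-0.07090136, -0.03038416,  0.02432283]), 'gripper_force': 0.0, 'finger_gap': 0.0929208223211552}
scene {'intrinsics': array([[515.71625936,   0.        , 319.49353669],
       [  0.        , 515.71625936, 199.40223505],
       [  0.        ,   0.        ,   1.        ]]), 'dist_coeffs': array([-0.15711305,  0.        ,  0.        ,  0.        ,  0.        ]), 'rvec': array([ 2.45880618,  0.92633396, -0.23512625]), 'tvec': array([-0.4576817 , -
[... 323 characters left out ...]
9,  0.19453732]), 'tvec': array([-0.00274077,  0.61764778,  1.56964952])}
wrist {'intrinsics': array([[284.40693794,   0.        , 314.74501088],
       [  0.        , 284.40693794, 203.66020368],
       [  0.        ,   0.        ,   1.        ]]), 'dist_coeffs': array([-0.04856605,  0.        ,  0.        ,  0.        ,  0.        ]), 'tool_from_camera': array([[ 7.46968016e-04, -9.61474225e-01, -2.74894081e-01,
         7.64792688e-02],
       [ 9.99999145e-01,  4.23232915e-04,  1.23698494e-03,
         2.67433597e-04],
       [-1.07298491e-03, -2.74894770e-01,  9.61473720e-01,
        -1.48072518e-01],
       [ 0.00000000e+00,  0.00000000e+00,  0.00000000e+00,
         1.00000000e+00]])}
```

View pics/top0.png

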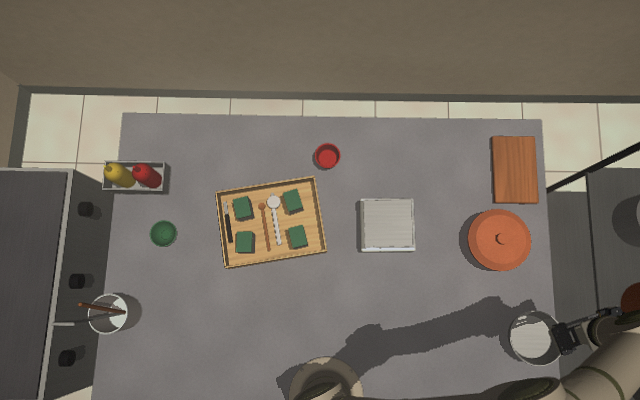

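View pics/scene0.png

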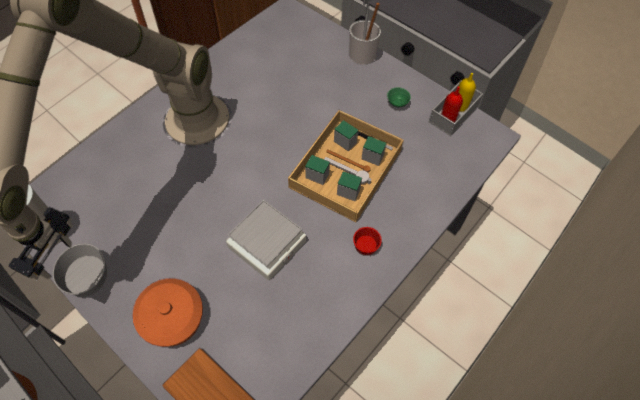

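The top view shows four green-lidded tins near (242,208), (292,201), (245,242) and (297,237), with the scale pan near (388,224). Next I'll take an enlarged crop to measure them.

```bash
cat > h.py <<'E'
import numpy as np, cv2
from workcell import r
from scipy.spatial.transform import Rotation as R
def ray(name,px,z):
    c=r.camera_info(name); K,d=c["intrinsics"],c["dist_coeffs"]
    if name=="wrist":
        o=r.get_obs(); T=c["tool_from_camera"]; Q=R.from_rotvec(o["tool_rot"]).as_matrix()
        Rw=Q@T[:3,:3]; C=Q@T[:3,3]+o["tool_pos"]
    else:
        M=cv2.Rodrigues(c["rvec"])[0]; Rw=M.T; C=-M.T@c["tvec"]
    p=cv2.undistortPoints(np.float64(px).reshape(-1,1,2),K,d).reshape(-1,2)
    D=np.c_[p,np.ones(len(p))]@Rw.T
    return C+D*((z-C[2])/D[:,2])[:,None]
def lids(im,lo,hi,z,name,amin):
    h=cv2.cvtColor(im,cv2.COLOR_BGR2HSV); m=cv2.inRange(h,lo,hi)
    out=[]
    for c in cv2.findContours(m,cv2.RETR_EXTERNAL,cv2.CHAIN_APPROX_NONE)[0]:
        if cv2.contourArea(c)<amin: continue
        w=ray(name,c[:,0].astype(float),z)[:,:2]
        b=cv2.minAreaRect((w*1000).astype(np.float32)); out.append((c[:,0].mean(0).round(),b))
    return out
E
python3 - <<'E'
from h import *
im=cv2.imread("pics/top0.png")
cv2.imwrite("pics/topc.png",cv2.resize(im[170:275,208:423],None,fx=3.7,fy=3.7,interpolation=cv2.INTER_CUBIC))
for l in lids(im,(60,60,20),(95,255,255),.081,"top",80):print(l)
E
```

```text
(array([244., 242.]), ((481.660888671875, 276.52685546875), (62.10173797607422, 48.035377502441406), 0.8983007073402405))
(array([297., 236.]), ((503.00830078125, 101.35685729980469), (64.15602111816406, 45.210426330566406), 15.465353012084961))
(array([163., 233.]), ((505.4781799316406, 541.5707397460938), (83.50592803955078, 82.37987518310547), 47.534156799316406))
(array([242., 207.]), ((595.865966796875, 289.1943054199219), (63.242305755615234, 48.390106201171875), 15.290054321289062))
(array([292., 200.]), ((623.6792602539062, 122.25241088867188), (64.28176879882812, 45.09804916381836), 19.658456802368164))
```

View pics/topc.png

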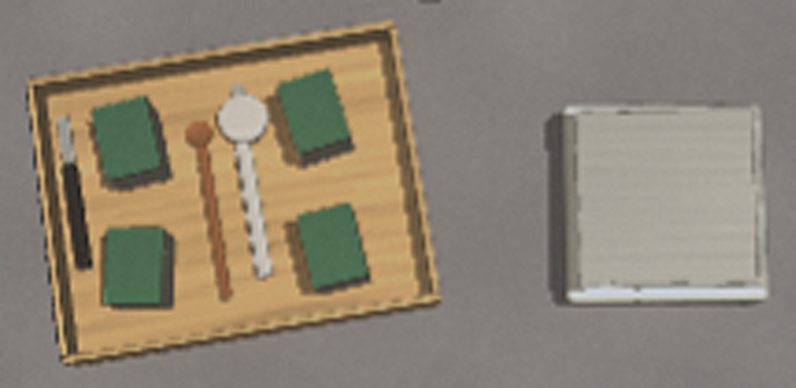

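```bash
cat >> h.py <<'E'
def go(x,y,z,yawdeg):
    o=r.get_obs(); Q=R.from_rotvec(o["tool_rot"])
    c,s=np.cos(np.radians(yawdeg)),np.sin(np.radians(yawdeg))
    G=R.from_matrix(np.array([[c,s,0],[s,-c,0],[0,0,-1.]]))
    t=(Q.inv()*G).as_rotvec(); d=np.array([x,y,z])-o["tool_pos"]
    # shift rows first turn, then shift in the turned frame
    s1=G.inv().apply(d)
    print("turn/360",np.round(t/(2*np.pi),4),"max/row .0297; then shift/.8",np.round(s1/.8,4),"max/row .078; rows",np.linalg.norm(d)/.0625)
def st():
    o=r.get_obs(); x=R.from_rotvec(o["tool_rot"]).as_matrix()
    print("t%.2f"%o["clock"],o["tool_pos"].round(4),"yaw %.1f"%np.degrees(np.arctan2(x[1,0],x[0,0])),"F",o["contact_force"].round(2),"gap %.4f"%o["finger_gap"],"g",round(float(o["gripper_force"]),1))
E
python3 - <<'E'
from h import *
q=[np.array(p)/3.7+[208,170] for p in [(573,108),(760,106),(764,287),(570,285)]]
w=ray("top",q,.088);print(w.round(4),w.mean(0),[np.linalg.norm(w[i]-w[i-1]) for i in range(4)])
go(.55,.15,.30,15.5)
E
```

```text
[[ 0.6273 -0.1111  0.088 ]
 [ 0.6319 -0.2774  0.088 ]
 [ 0.4707 -0.2782  0.088 ]
 [ 0.4693 -0.109   0.088 ]] [ 0.54981116 -0.19396095  0.088     ] [np.float64(0.15805176447905536), np.float64(0.16636623639224776), np.float64(0.16126635605433967), np.float64(0.1691964327806489)]
turn/360 [-0.0002  0.      0.011 ] max/row .0297; then shift/.8 [ 0.6499 -0.9006 -0.0788] max/row .078; rows 14.252062584935878
```

```bash
python3 -m jog '[0,0,0,0,0,0.011, 0.0433,-0.06,-0.0053,0,0,0, 0.0433,-0.06,-0.0053,0,0,0, 0.0433,-0.06,-0.0053,0,0,0, 0.0433,-0.06,-0.0053,0,0,0]'
python3 -m jog '[0.0433,-0.06,-0.0053,0,0,0, 0.0433,-0.06,-0.0053,0,0,0, 0.0433,-0.06,-0.0053,0,0,0, 0.0433,-0.06,-0.0053,0,0,0, 0.0433,-0.06,-0.0053,0,0,0]'
python3 -m jog '[0.0433,-0.06,-0.0053,0,0,0, 0.0433,-0.06,-0.0053,0,0,0, 0.0433,-0.06,-0.0053,0,0,0, 0.0433,-0.06,-0.0053,0,0,0, 0.0433,-0.06,-0.0053,0,0,0]'
python3 -m jog '[0.0433,-0.06,-0.0053,0,0,0,0,0,0,0,0,0, 0,0,0,0,0,0]'
python3 - <<'E'
from h import *
st(); im=r.get_image("wrist"); cv2.imwrite("pics/w1.png",im); st()
for l in lids(im,(60,60,20),(95,255,255),.081,"wrist",300):print(l)
go(.503,.1014,.15,15.5)
E
```

```text
clock: 0.78
tool_pos: [0.3243, -0.4596, 0.2546]
tool_rot: [-3.113, -0.424, -0.0]
contact_force: [0.4, 0.8, -0.1]
finger_gap: 0.0931
gripper_force: 0.0
clock: 1.4
tool_pos: [0.4269, -0.1821, 0.276]
tool_rot: [3.113, 0.424, 0.0]
contact_force: [1.7, -0.3, 0.4]
finger_gap: 0.0931
gripper_force: 0.0
clock: 2.02
tool_pos: [0.5296, 0.0954, 0.2971]
tool_rot: [3.113, 0.424, 0.0]
contact_force: [0.3, -0.6, -0.5]
finger_gap: 0.0931
gripper_force: 0.0
clock: 2.4
tool_pos: [0.5494, 0.1487, 0.3007]
tool_rot: [3.112, 0.424, -0.002]
contact_force: [0.2, 0.1, 0.4]
finger_gap: 0.0929
gripper_force: 0.0
t2.40 [0.5494 0.1487 0.3007] yaw 15.5 F [0.17 0.15 0.39] gap 0.0929 g 0.0
t2.45 [0.5493 0.1479 0.3008] yaw 15.5 F [ 0.08 -0.7   0.69] gap 0.0931 g 0.0
(array([338., 222.]), ((505.05224609375, 101.02552795410156), (65.81161499023438, 47.81291198730469), 15.850615501403809))
(array([212., 202.]), ((484.9543762207031, 275.0152587890625), (65.76730346679688, 51.329288482666016), 1.0523637533187866))
(array([350., 130.]), ((624.7570190429688, 122.38668823242188), (64.1575698852539, 49.38819885253906), 19.176176071166992))
(array([ 42., 129.]), ((523.3569946289062, 513.2876586914062), (80.71331024169922, 80.9933090209961), 55.803775787353516))
(array([217., 116.]), ((597.9349365234375, 287.00225830078125), (63.7417106628418, 49.66877365112305), 16.123252868652344))
turn/360 [ 0.0001  0.0002 -0.0001] max/row .0297; then shift/.8 [-0.0714  0.0406  0.1885] max/row .078; rows 2.6321420227073804
```

View pics/w1.png

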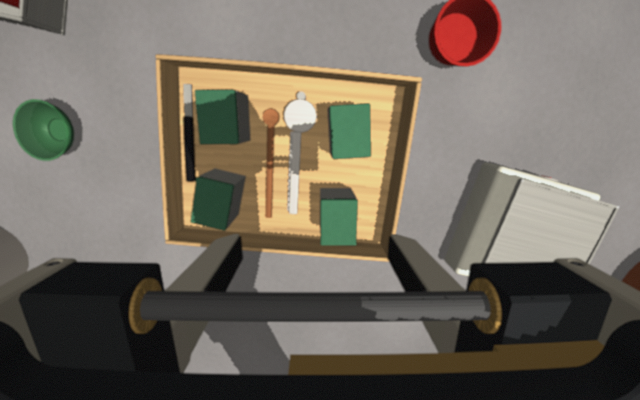

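The wrist view agrees with the top view: all four lids measure about 65×49 mm, and tin 2 is the one at pixel (338,222). I'll weigh tin 2 first.

```bash
python3 -m jog '[-0.035,0.02,0.03,0,0,0, -0.035,0.0205,0.03,0,0,0, 0,0,0.07,0,0,0, 0,0,0.07,0,0,0, 0,0,0.05,0,0,0]' -0.5 | head -2
python3 -m jog '[0,0,0.03,0,0,0, 0,0,0.0185,0,0,0, 0,0,0,0,0,0]'
python3 -c "
from h import *
st();go(.504,.101,.062,15.7)"
python3 -m jog '[0,0,0,0,0,0, 0,0,0,0,0,0, 0,0,0,0,0,0, 0,0,0,0,0,0]' 1
python3 -m jog '[0,0,-0.01,0,0,0, 0,0,-0.02,0,0,0, 0,0,0,0,0,0, 0,0,0,0,0,0, 0,0,0,0,0,0]'
for i in 1 2 3; do python3 -m jog '[0,0,0,0,0,0]' | grep contact; done
```

```text
clock: 3.08
tool_pos: [0.5037, 0.1008, 0.0997]
clock: 3.45
tool_pos: [0.5041, 0.1021, 0.062]
tool_rot: [3.113, 0.422, -0.002]
contact_force: [0.5, -0.6, 0.6]
finger_gap: 0.0697
gripper_force: 0.0
t3.45 [0.5041 0.1021 0.062 ] yaw 15.5 F [ 0.5  -0.6   0.56] gap 0.0697 g 0.0
turn/360 [ 0.0001  0.0002 -0.0007] max/row .0297; then shift/.8 [-0.0006  0.0013  0.    ] max/row .078; rows 0.01818442017940312
clock: 3.95
tool_pos: [0.505, 0.103, 0.0632]
tool_rot: [3.113, 0.424, 0.002]
contact_force: [0.2, -1.1, 7.3]
finger_gap: 0.0502
gripper_force: 30.0
clock: 4.58
tool_pos: [0.5042, 0.1029, 0.086]
tool_rot: [3.113, 0.424, -0.001]
contact_force: [-0.0, 0.9, -1.4]
finger_gap: 0.05
gripper_force: 30.0
contact_force: [-0.2, 0.5, -0.6]
contact_force: [-0.2, 0.4, -1.1]
contact_force: [0.2, 0.4, -1.1]
```

Tin 2 is light, reading about -1.1 N. I'll put it back and go to tin 4.

```bash
python3 -m jog '[0,0,0.014,0,0,0, 0,0,0.01,0,0,0, 0,0,0.004,0,0,0, 0,0,0,0,0,0]' | grep -E "pos|cont"
python3 -m jog '[0,0,0,0,0,0, 0,0,0,0,0,0, 0,0,0,0,0,0]' -0.5 | grep -E "pos|cont|gap"
python3 -m jog '[0,0,-0.03,0,0,0, 0,0,-0.06,0,0,0, 0,0,-0.04,0,0,0, 0,0,0,0,0,-0.01]' | grep -E "pos|cont|gap"
python3 -c "
from h import *
st();go(.6245,.122,.062,19.4)"
```

```text
tool_pos: [0.5043, 0.1029, 0.0636]
contact_force: [0.6, -0.6, -1.4]
tool_pos: [0.5045, 0.103, 0.0641]
contact_force: [0.5, -0.0, 0.4]
finger_gap: 0.0691
tool_pos: [0.5057, 0.1032, 0.1706]
contact_force: [0.3, 0.3, 0.0]
finger_gap: 0.07
t6.33 [0.5057 0.1032 0.1706] yaw 19.2 F [0.31 0.26 0.04] gap 0.0700 g 0.0
turn/360 [ 0.0001 -0.0008 -0.0007] max/row .0297; then shift/.8 [0.1479 0.0272 0.1358] max/row .078; rows 2.5930929593641805
```

```bash
python3 -m jog '[0.05,0.009,0,0,0,0, 0.05,0.009,0,0,0,0, 0.048,0.009,0,0,0,0, 0,0,0.06,0,0,0, 0,0,0.045,0,0,0]' | grep -E "pos|cont"
python3 -m jog '[0,0,0.03,0,0,0, 0,0,0,0,0,0]' | grep -E "pos|cont|gap"
python3 -m jog '[0,0,0,0,0,0, 0,0,0,0,0,0, 0,0,0,0,0,0, 0,0,0,0,0,0]' 1 | grep -E "pos|cont|gap"
python3 -m jog '[0,0,-0.01,0,0,0, 0,0,-0.02,0,0,0, 0,0,0,0,0,0, 0,0,0,0,0,0, 0,0,0,0,0,0]' | grep -E "pos|cont|gap"
for i in 1 2 3; do python3 -m jog '[0,0,0,0,0,0]' | grep contact; done
```

```text
tool_pos: [0.6234, 0.1212, 0.0826]
contact_force: [-0.9, -0.1, -0.6]
tool_pos: [0.6222, 0.1211, 0.0583]
contact_force: [-0.2, -1.0, -0.8]
finger_gap: 0.0697
tool_pos: [0.624, 0.1215, 0.0612]
contact_force: [-0.5, -0.1, 7.0]
finger_gap: 0.05
tool_pos: [0.6232, 0.1212, 0.0837]
contact_force: [0.2, -0.9, -1.5]
finger_gap: 0.0499
contact_force: [0.9, 0.1, -1.1]
contact_force: [-0.2, -0.5, -0.4]
contact_force: [1.0, -0.2, -1.8]
```

Tin 4 is light too. Next is tin 3.

```bash
python3 -m jog '[0,0,0.014,0,0,0, 0,0,0.01,0,0,0, 0,0,0.005,0,0,0, 0,0,0,0,0,0]' | grep -E "pos|cont"
python3 -m jog '[0,0,0,0,0,0, 0,0,0,0,0,0, 0,0,0,0,0,0]' -0.5 | grep -E "pos|cont|gap"
python3 -m jog '[0,0,-0.03,0,0,0, 0,0,-0.06,0,0,0, 0,0,-0.04,0,0,0, 0,0,0,0,0,0.01]' | grep -E "pos|cont|gap"
python3 -c "
from h import *
st();go(.597,.288,.062,15.7)"
```

```text
tool_pos: [0.6229, 0.1217, 0.061]
contact_force: [-3.5, 0.4, 6.4]
tool_pos: [0.6235, 0.1213, 0.0606]
contact_force: [-0.0, -0.0, -0.9]
finger_gap: 0.0689
tool_pos: [0.6249, 0.1215, 0.1677]
contact_force: [0.0, -0.8, -0.9]
finger_gap: 0.0698
t10.07 [0.6249 0.1215 0.1677] yaw 15.4 F [ 0.02 -0.76 -0.85] gap 0.0698 g 0.0
turn/360 [ 0.     -0.0007 -0.0008] max/row .0297; then shift/.8 [ 0.0228 -0.2098  0.1321] max/row .078; rows 3.1864264066687045
```

```bash
python3 -m jog '[0.0075,-0.07,0,0,0,0, 0.0075,-0.07,0,0,0,0, 0.0078,-0.07,0,0,0,0, 0,0,0.06,0,0,0, 0,0,0.045,0,0,0]' | grep -E "pos|cont"
python3 -m jog '[0,0,0.026,0,0,0, 0,0,0,0,0,0]' | grep -E "pos|cont|gap"
python3 -m jog '[0,0,0,0,0,0, 0,0,0,0,0,0, 0,0,0,0,0,0, 0,0,0,0,0,0]' 1 | grep -E "pos|cont|gap"
python3 -m jog '[0,0,-0.01,0,0,0, 0,0,-0.02,0,0,0, 0,0,0,0,0,0, 0,0,0,0,0,0, 0,0,0,0,0,0]' | grep -E "pos|cont|gap"
for i in 1 2 3; do python3 -m jog '[0,0,0,0,0,0]' | grep contact; done
```

```text
tool_pos: [0.5955, 0.2891, 0.0795]
contact_force: [0.4, -0.3, 0.4]
tool_pos: [0.5955, 0.2876, 0.0587]
contact_force: [-0.4, 0.6, 0.4]
finger_gap: 0.0696
tool_pos: [0.5968, 0.2887, 0.0613]
contact_force: [-0.5, 0.7, 7.7]
finger_gap: 0.0503
tool_pos: [0.5958, 0.2879, 0.0836]
contact_force: [-0.1, 0.1, -4.6]
finger_gap: 0.0502
contact_force: [-0.8, -0.1, -3.5]
contact_force: [0.1, 0.2, -4.4]
contact_force: [1.0, -0.6, -4.3]
```

Tin 3 is the heavy one, at about -4.3 N. I'll carry it towards the scale and check the pan with the wrist camera.

```bash
python3 -m jog '[0,0,-0.04,0,0,0, 0,0,-0.06,0,0,0, 0,0,-0.06,0,0,0, 0,0,-0.05,0,0,0.02, 0,0,0,0,0,0.022]' | grep -E "pos|cont"
python3 -c "
from h import *
st();go(.47,-.194,.26,0)"
```

```text
tool_pos: [0.5975, 0.2888, 0.2559]
contact_force: [-0.4, -0.4, -5.2]
t13.07 [0.5975 0.2888 0.2559] yaw 0.1 F [-0.37 -0.38 -5.24] gap 0.0502 g 30.0
turn/360 [-0.0005 -0.0009  0.0003] max/row .0297; then shift/.8 [-0.1593  0.6035 -0.0051] max/row .078; rows 7.989935502669888
```

```bash
python3 -m jog '[-0.008,0.03,0,0,0,0, -0.014,0.053,0,0,0,0, -0.016,0.06,0,0,0,0, -0.016,0.06,0,0,0,0, -0.016,0.06,0,0,0,0]' | grep -E "pos|cont"
python3 -m jog '[-0.016,0.06,0,0,0,0, -0.016,0.06,0,0,0,0, -0.016,0.06,0,0,0,0, -0.016,0.06,0,0,0,0, -0.014,0.053,0,0,0,0]' | grep -E "pos|cont"
python3 -m jog '[-0.011,0.045,0,0,0,0, 0,0,0,0,0,0, 0,0,0,0,0,0]' | grep -E "pos|cont"
python3 - <<'E'
from h import *
st(); im=r.get_image("wrist"); cv2.imwrite("pics/w2.png",im)
E
```

```text
tool_pos: [0.5401, 0.0748, 0.2516]
contact_force: [0.7, -0.4, -4.3]
tool_pos: [0.4788, -0.1599, 0.2518]
contact_force: [0.3, -0.3, -3.8]
tool_pos: [0.4715, -0.1935, 0.2518]
contact_force: [1.0, 0.1, -4.6]
t14.70 [ 0.4715 -0.1935  0.2518] yaw 0.4 F [ 1.02  0.13 -4.59] gap 0.0499 g 30.0
```

View pics/w2.png

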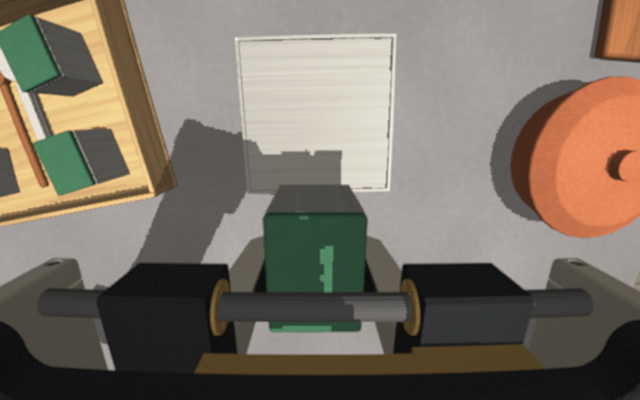

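The tin hangs level in the gripper. The pan's outer corners are at about (236,38), (396,34), (389,190) and (247,191).

```bash
python3 - <<'E'
from h import *
w=ray("wrist",[(236,38),(396,34),(389,190),(247,191)],.088);print(w.round(4),w.mean(0),[np.linalg.norm(w[i]-w[i-1]).round(4) for i in range(4)])
c=w.mean(0);e=w[1]-w[0]+w[2]-w[3];print(np.degrees(np.arctan2(e[0],-e[1])))
go(c[0],c[1],.16,0)
E
```

```text
[[ 0.6302 -0.1137  0.088 ]
 [ 0.6353 -0.2728  0.088 ]
 [ 0.476  -0.2773  0.088 ]
 [ 0.4735 -0.117   0.088 ]] [ 0.55374038 -0.19520352  0.088     ] [np.float64(0.1567), np.float64(0.1592), np.float64(0.1593), np.float64(0.1604)]
1.37111277597691
turn/360 [-0.0001  0.0001  0.0013] max/row .0297; then shift/.8 [0.1024 0.0028 0.1148] max/row .078; rows 1.9696477624916842
```

The pan measures 160×160 mm, centred at (0.553, -0.195). I'll move over it and lower gently.

```bash
python3 -m jog '[0.03,0.0005,0,0,0,0, 0.04,0.0005,0,0,0,0, 0.031,0.001,0,0,0,0, 0,0,0.05,0,0,0, 0,0,0.045,0,0,0]' | grep -E "pos|cont"
python3 -m jog '[0,0,0.025,0,0,0, 0,0,0.008,0,0,0, 0,0,0,0,0,0, 0,0,0,0,0,0]' | grep -E "pos|cont"
python3 -m jog '[0,0,0.003,0,0,0, 0,0,0.003,0,0,0, 0,0,0.003,0,0,0, 0,0,0,0,0,0, 0,0,0,0,0,0]' | grep -E "pos|cont"
```

```text
tool_pos: [0.5535, -0.1931, 0.1749]
contact_force: [-0.2, 0.1, -5.0]
tool_pos: [0.5536, -0.1945, 0.1506]
contact_force: [-0.1, 0.4, -4.4]
tool_pos: [0.553, -0.1946, 0.1424]
contact_force: [1.0, -0.5, -4.7]
```

```bash

python3 -m jog '[0,0,0.0025,0,0,0, 0,0,0.0025,0,0,0, 0,0,0,0,0,0]' | grep -E "pos|cont"
python3 -m jog '[0,0,0.0025,0,0,0, 0,0,0.0015,0,0,0, 0,0,0,0,0,0]' | grep -E "pos|cont"
python3 -m jog '[0,0,0.0015,0,0,0, 0,0,0,0,0,0, 0,0,0,0,0,0]' | grep -E "pos|cont"
python3 -m jog '[0,0,0,0,0,0]' | grep -E "pos|cont"
```

```text
tool_pos: [0.5531, -0.1946, 0.1384]
contact_force: [1.2, 0.3, -3.4]
tool_pos: [0.5532, -0.1947, 0.1352]
contact_force: [1.2, -0.4, -1.6]
tool_pos: [0.5531, -0.1946, 0.1341]
contact_force: [0.9, 0.9, -1.6]
tool_pos: [0.5531, -0.1946, 0.1341]
contact_force: [0.7, -0.5, -1.0]
```

```bash

python3 -m jog '[0,0,0.0015,0,0,0, 0,0,0.0015,0,0,0, 0,0,0,0,0,0, 0,0,0,0,0,0]' | grep -E "pos|cont"
python3 -m jog '[0,0,0,0,0,0, 0,0,0,0,0,0, 0,0,0,0,0,0, 0,0,0,0,0,0]' -0.5 | grep -E "pos|cont|gap"
python3 -m jog '[0,0,-0.02,0,0,0, 0,0,-0.05,0,0,0, 0,0,-0.06,0,0,0, 0,0,-0.05,0,0,0, -0.04,0,0,0,0,0]' | grep -E "pos|cont|gap"
python3 -m jog '[-0.06,0,0,0,0,0, 0,0,0,0,0,0, 0,0,0,0,0,0]' | grep -E "pos|cont|gap"
python3 - <<'E'
from h import *
st(); im=r.get_image("wrist"); t=r.get_image("top"); cv2.imwrite("pics/w3.png",im); cv2.imwrite("pics/t3.png",cv2.resize(t[150:290,190:440],(750,420),interpolation=cv2.INTER_CUBIC))
for l in lids(im,(60,60,20),(95,255,255),.152,"wrist",300):print(l)
E
```

```text
tool_pos: [0.5531, -0.1946, 0.1317]
contact_force: [0.7, -0.2, 0.3]
tool_pos: [0.5529, -0.1946, 0.1316]
contact_force: [0.4, -1.4, -1.0]
finger_gap: 0.07
tool_pos: [0.5236, -0.1949, 0.2798]
contact_force: [-0.3, -0.9, -1.1]
finger_gap: 0.0695
tool_pos: [0.4738, -0.1952, 0.2767]
contact_force: [-0.4, -0.8, 0.1]
finger_gap: 0.0699
t19.75 [ 0.4738 -0.1952  0.2767] yaw 0.4 F [-0.39 -0.83  0.08] gap 0.0699 g 0.0
(array([ 79., 162.]), ((514.1088256835938, 38.00848388671875), (51.3783073425293, 41.02305603027344), 15.694377899169922))
(array([314., 118.]), ((553.8309326171875, -194.23324584960938), (65.0990219116211, 49.04313278198242), 0.47520938515663147))
(array([46., 61.]), ((608.019775390625, 53.536563873291016), (53.63758850097656, 41.33978271484375), 19.45482635498047))
```

View pics/w3.png

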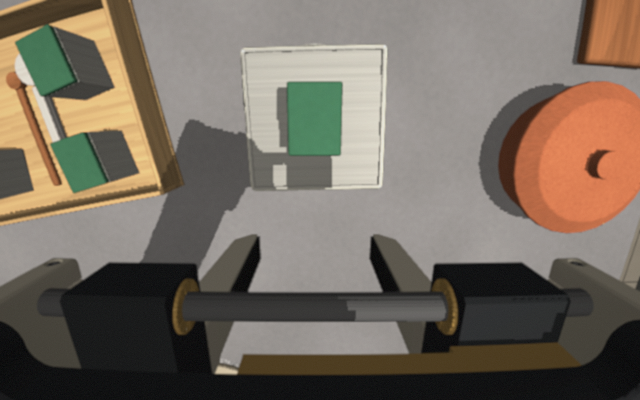

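View pics/t3.png

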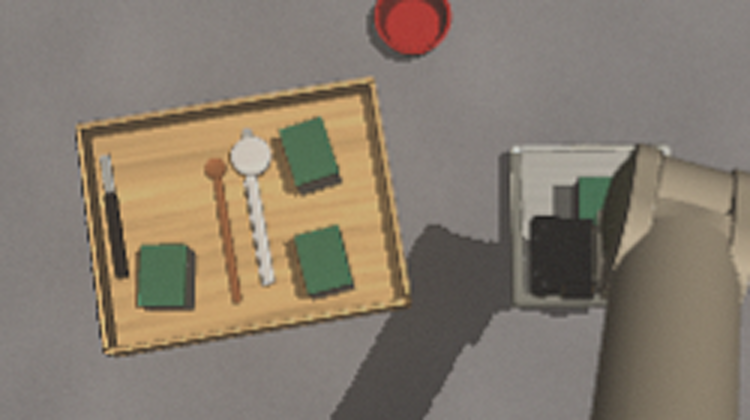

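The heavy tin stands upright at (0.554, -0.194), in the middle of the pan (lid at pixel (314,118) in the wrist view). The other three tins and the utensils are still in the crate, and the arm is clear of everything.

```bash
python3 -c "
from workcell import r
print(r.sign_off())"
```

```text
the job is handed in; nothing more can be done
None
```

The heavy tin (about 4.3 N on the wrist; two others read about 1.2 N and the fourth was left unweighed) now stands upright in the middle of the scale's pan, the other three tins and the utensils are still in the crate, and I handed the job in at about 20 s.

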